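Latch the split specimen mould shut

TASK

Close the split casting mould with its draw latch: hook the wire loop under the lip of the keeper on the sliding half so that it stays there by itself when let go, then swing the lever over and down past dead centre until it snaps flat and holds the halves together. Work by feel: do not drag or jam the loop hard against the keeper while holding it, do not lean hard on the lever, and leave the bottle, tray and timer where they are.

Things in the scene. Friction and masses are not known exactly. Their poses are not given: they have to be found in the camera images.
- mould: Split mould, fixed on the worktop: grey base plate 216 x 124 x 10 mm, on it two bare aluminium halves (tops at 55 mm, 100 mm wide) parted by a narrow gap. Origin on the worktop under the gap. x axis from the latch half (fixed) to the keeper half (sliding), z up, y across. Latch, loop and keeper are centred on mould y = 0 and move in that x-z plane.
- lever_pivot (a point): Axis of the lever, on the fixed half at mould x -30 mm, 77 mm above the worktop. The steel handle is a flat plate 20 mm wide (y), 4 mm thick, reaching 62 mm from here; its upper face when closed (facing the keeper when upright) is 4 mm off the axis. Pushing the lever with more than 25 N is too hard.
- lever (a joint): Lever angle, rad: 0 closed, flat, handle along mould -x (stop); pi/2 upright; stop at 2.2, leaning to the keeper. Friction 0.025 N m: it stays where left. With the loop hooked the load peaks near 0.6 to 0.9 rad (about 6 N square on the handle 45 mm from the pivot); dead centre is near 0.2 rad; from 0.1 it snaps to 0 by itself.
- handle_end (a point): Point on the handle's upper face (the face toward the keeper when upright), 62 mm from the pivot, at the start of the short upturned end lip.
- loop_pin (a point): Hinge pin of the loop, on the lever 16 mm from the pivot; it turns with the lever (lever closed: 15.4 mm to mould -x of the pivot and 4.4 mm below it; lever upright: about over the pivot). Pushing or pulling the held loop also swings the lever against its friction (about 2 N).
- loop_bar (a point): Centre of the crossbar of the wire loop, a U of 4.4 mm round steel wire: two side wires 37 mm apart over the outside run 70 mm from the pin to the crossbar. Site x: pin to crossbar; y: along the crossbar. Pinch it across the side wires near the crossbar; it turns there only stiffly, so turn the hand with it. A weak spring lifts it: let go other than under the lip, it springs up 0.4 to 1 rad.
- keeper_seat (a point): Crossbar centre when hooked and drawn home: on the sliding half, 77 mm above the worktop, at mould x 30 mm while open. The keeper, 16 mm wide (y), is a hook open to mould +x: a wall 2.2 mm to -x of the seat, a floor 7 mm below it running 19 mm to +x, and a lip above. Drawn home, the wall resists with 10 N, then gives 1 mm per 7 N. Over 25 N between held loop and keeper is too hard.
- keeper_nose (a point): Foremost point of the keeper's lip, 4 mm to mould +x of the seat and 6.3 mm above it. The lip is 3 mm thick: underside 4.8 mm, top 7.8 mm above the seat. The crossbar must come down on the +x side of this nose, to seat height, and then be drawn toward -x under the lip to the wall.
- keeper_half (a joint): Travel of the sliding half toward the latch half, m: 0 = pushed open by its springs (5 mm gap); it reaches about 0.0045 when the latch is closed.
- cap_bottle: Bystander: bottle with wide cap, 47 mm across, 122 mm tall, origin at its foot.
- tray: Bystander: low white tray 60 x 85 x 18 mm, origin at its underside.
- bench_timer: Bystander: flat bench timer 62 x 66 x 19 mm, origin at its underside.
Things that resemble listed ones, but are neither listed nor needed, are in the scene too. There is more than one size of the mould; the job needs the larger.

How it is judged (in metres and radians):
On the way, in this order (a step that is already met when the one before it is completed fails the run):
1. the loop's crossbar lies under the keeper's lip (within 5 mm of its seat) and stays there with the fingers off it, the lever not yet closed (x of loop_bar in the frame of keeper_seat between -0.002 and 0.004 m and z of loop_bar in the frame of keeper_seat below 0.0045 m and contact force between the fingers and loop below 0.3 N and value of joint lever above 0.6 rad), for 0.3 s.
2. the lever is swung down past dead centre with the loop hooked (value of joint lever below 0.1 rad and value of joint keeper_half above 0.0035 m), for 0.2 s.
At the end, for the whole second after the job is handed in: The lever rests within 0.1 rad of flat, the loop's crossbar is hooked under the keeper's lip (within 3 mm of its seat along the mould, less than 4.5 mm above it), and the sliding half is drawn in by more than 3.5 mm (all of step 2 and x of loop_bar in the frame of keeper_seat below 0.003 m and z of loop_bar in the frame of keeper_seat below 0.0045 m and velocity of joint lever below 0.05 rad/s); the robot touches nothing.
It fails at once if the held loop is dragged or jammed against the keeper with more than 25 N (contact force between loop and keeper_half above 25 N and contact force between the fingers and loop above 5 N).
It fails at once if the lever is pushed with more than 25 N (contact force between the fingers and lever above 25 N and contact force between the fingers and loop below 5 N).
It fails at once if the bottle, tray or timer is moved by more than 20 mm (distance of any of cap_bottle, tray, bench_timer from where it was at the start of the episode above 0.02 m).
It also fails if it takes over 58 s, if anything falls off the work surface, if the arm or the gripper's body presses on something with over 40 N, if the wrist force passes 120 N, or if a joint passes its speed limit or range.

ROBOT

A 6-joint arm with a two-finger parallel gripper is mounted at the origin on the work surface; the furniture and walls round the work are solid. World frame = base frame: x ahead of the robot, y to its left, z up, the work surface at z = 0. Lengths are in m, angles in degrees, forces in N, time in s.
With the tool pointing down it reaches from about 0.375 to 0.75 m from the base axis. Payload 9 kg.
Tool frame: the origin (TCP) lies midway between the tips of the shut fingers; the grasp point (between the pads) lies 19 mm behind it; z points along the fingers, y is the line along which they close (so a half turn about z gives the same grasp; the last joint's range is limited). The gripper opens to 85 mm and grips with 20 to 120 N. Pads are 22 mm wide; open, the fingers measure 114 mm over their backs; the gripper's body (76 mm by 85 mm) begins 54 mm behind the grasp point. The pads swing forward as they close: fully open they stand 13 mm farther back than shut.
Start: joints at [53.245, 5.964, 5.575, 89.605, 0, 77.527], TCP at [0.247, 0.547, 0.231] pointing down, gripper open.
Joint ranges: [-171.21, 171.21], [-48.23, 106.86], [-62.78, 66.21], [-105.2, 120.99], [-86.42, 89.51], [-180, 180]. Speed limits (degrees/s): [127.2, 127.2, 147.25, 180, 180, 180].

INTERFACE

Orientations are given as [roll, pitch, yaw] about the fixed x, y, z axes, in that order (R = Rz(yaw) Ry(pitch) Rx(roll)).
In Python, from workcell import robot gives the robot as it stands.
- The arm moves only by the tool send_rows, never from a script. Its argument "increments" is a list of rows, each a list of 7 numbers: the shift along the tool's x, y, z in mm, then the turn, a rotation vector about the tool's x, y, z in degrees, then the closure, from -1 (fully open) to 1 (shut). In form: [[dx, dy, dz, rx, ry, rz, grip], ...]. A call has 1 to 8 rows; each row shifts and turns the commanded pose from where the row before left it, along the tool's axes as they then stand; what a row does not reach is not made up. A row lasts 1/8 s, in which the tool goes at most 62.5 mm and 10.7 degrees, less where a joint would pass 70% of its speed; a pose out of reach is approached as far as the arm can. A call with a gripper value outside its range is refused whole. The fingers move at their own pace and stop on an object; "force" is the grip in N (left out, the last holds). Time passes only in rows, so rows that do not move let the fingers close. It gives the time, the measured TCP pose, the force, the opening and the grip force at its end, in the units of the state.
- robot.observe(): the state, without advancing time (a new reading comes with each control period).
- robot.capture(name): name is "scene" or "side" or "wrist"; returns a dict with "image" (420x560x3 uint8, red, green, blue), "vfov" (degrees; the focal length in pixels is half the picture's height over the tangent of half this angle, whatever the lens; pixels are square), "cx", "cy" (the principal point, pixels), "origin" and "attitude" of the camera in the world. Camera axes: x right, y down, z forward; pixel columns grow to the right and rows downward; lengths in m; the calibration is good to about 2 mm. A picture is of the moment at which its call begins. There is no depth.
- robot.hand_in(): hands the job in; it is judged then, once.
The state is a dict: "time": time; "q": joint angles; "joint_vel": joint speeds; "joint_torque": joint torques, N m; "position": TCP position; "tcp_rot": TCP orientation; "force": force on the tool from outside, world axes, zero at the start; "wrist_torque": the same for the moment, N m; "gripper_width": opening from 0.0 (shut) to 1.0 (fully open); "gripper_force": force on a finger pad.
Only numpy, scipy, OpenCV 4.12 (cv2) and the standard library are available. Lean on these libraries where they do the work, as an engineer would, in place of code of your own. Each camera call takes 0.05 s, during which the arm holds its last target. There are 200 camera calls.

## Working session

There is one attempt and no reset: what is moved stays moved. The work goes in short steps, Python scripts to look and compute and a tool call to move; the robot and the scene stay as the last step left them, time stands still between calls to the robot, and variables do not carry over. Pictures are saved under pics/ and viewed, at most 14 in all, crops included, and the job is handed in when it is done.

Besides the shell and the picture viewer there is one more tool, called after ">>>" as name(argument=value, ...) on one line, values as JSON. send_rows: Moves the arm, as the interface text tells. Its arguments: {"type":"object","properties":{"increments":{"type":"array","items":{"type":"array","items":{"type":"number"}}},"force":{"type":"number"}},"required":["increments"]}

```bash
mkdir -p pics
cat > h.py <<'E'
import numpy as np, cv2
from workcell import robot
from scipy.spatial.transform import Rotation as R
def snap(n,f):
    c=robot.capture(n); cv2.imwrite(f'pics/{f}.png',c['image'][:,:,::-1]); np.save(f'pics/{f}.npy',{k:v for k,v in c.items()},allow_pickle=True); return c
def load(f): return np.load(f'pics/{f}.npy',allow_pickle=True).item()
def att(c):
    a=np.array(c['attitude'],float)
    return a if a.shape==(3,3) else R.from_euler('xyz',a,degrees=True).as_matrix()
def foc(c): return c['image'].shape[0]/2/np.tan(np.radians(c['vfov'])/2)
def ray(c,u,v):
    f=foc(c); return att(c)@np.array([(u-c['cx'])/f,(v-c['cy'])/f,1.])
def onz(c,u,v,z):
    d=ray(c,u,v); o=np.array(c['origin']); return o+d*(z-o[2])/d[2]
def proj(c,p):
    x=att(c).T@(np.array(p)-np.array(c['origin'])); f=foc(c); return x[0]/x[2]*f+c['cx'],x[1]/x[2]*f+c['cy']
E
python3 - <<'E'
from h import *
for n in ['scene','side','wrist']:
    c=snap(n,n+'0'); print(n,c['vfov'],c['cx'],c['cy'],c['origin'],c['attitude'])
print(robot.observe())
a=[cv2.imread(f'pics/{n}0.png') for n in ['scene','side']]
E
```

```text
scene 42.290226208258254 270.4527334484095 216.15078110198343 [-0.41186477 -0.53783841  1.07089834] [-133.67150878   -0.59776653  -56.30724451]
side 50.27372600201623 275.17294826343885 210.15641675389043 [-0.02033909  1.12283622  0.57034875] [-111.87641122    1.36440188 -155.75241322]
wrist 62.451869617300275 276.95607346733 215.47978900188735 [0.18202254 0.57653811 0.37334487] [1.64065275e+02 6.02414242e-02 6.57089067e+01]
{'time': 0.15, 'q': array([ 5.32435103e+01,  5.98818551e+00,  5.54085305e+00,  8.96054271e+01,
       -9.22923282e-04,  7.75256405e+01]), 'joint_vel': array([ 0.04591196, -0.13531116,  0.19317185,  0.01682572,  0.06001573,
        0.03339818]), 'joint_torque': array([ 5.23607931e-03, -5.57351053e+01,  5.04009783e+01,  1.24230928e-02,
       -1.33035824e-04, -5.59542087e-06]), 'position': array([0.24660114, 0.54672479, 0.23076145]), 'tcp_rot': array([-1.79948287e+02, -1.04950693e-02,  1.55717865e+02]), 'force': array([-0.39176727, -0.4032053 , -0.01667982]), 'wrist_torque': array([-0.0457284 ,  0.02170989,  0.00968014]), 'gripper_force': 0.0, 'gripper_width': 0.9986180778280482}
```

View pics/scene0.png

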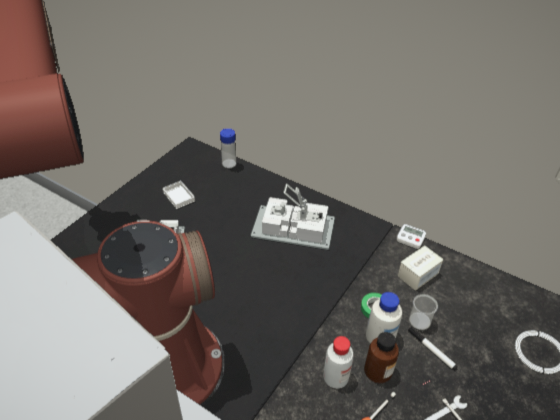

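View pics/side0.png

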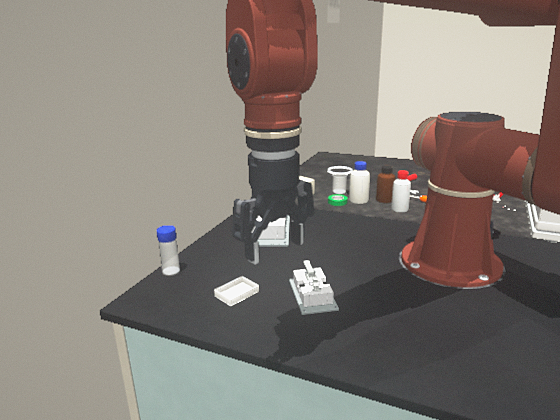

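Two moulds are visible. Mould A is at scene (295,222) and side (270,230). Mould B is at scene (170,228) and side (313,288), and looks smaller. I'll enlarge A to confirm.

Run:
```python
from h import *
a=cv2.imread('pics/scene0.png')[170:255,240:350]
cv2.imwrite('pics/cA.png',cv2.resize(a,None,fx=7,fy=7,interpolation=cv2.INTER_CUBIC))
c=load('scene0')
P=[onz(c,*p,0.01) for p in [(262,208),(335,218),(331,245),(253,233)]]
for i in range(4): print(P[i],np.linalg.norm(P[i]-P[i-1]))
c=load('side0')
P=[onz(c,*p,0.01) for p in [(290,281),(300,311),(338,308),(327,277)]]
for i in range(4): print(P[i],np.linalg.norm(P[i]-P[i-1]))
```

```text
[0.5334608  0.10834183 0.01      ] 0.10372935256692285
[ 0.61544813 -0.08535267  0.01      ] 0.21033183266419467
[ 0.51726513 -0.12705198  0.01      ] 0.10667114756991435
[0.43635738 0.07186301 0.01      ] 0.21473993288383642
[0.34375274 0.26005963 0.01      ] 0.09188172774897282
[0.27643146 0.36655791 0.01      ] 0.1259922191743434
[0.20450182 0.32505233 0.01      ] 0.08304568630186851
[0.26734677 0.2090265  0.01      ] 0.1319525752880551
```

View pics/cA.png

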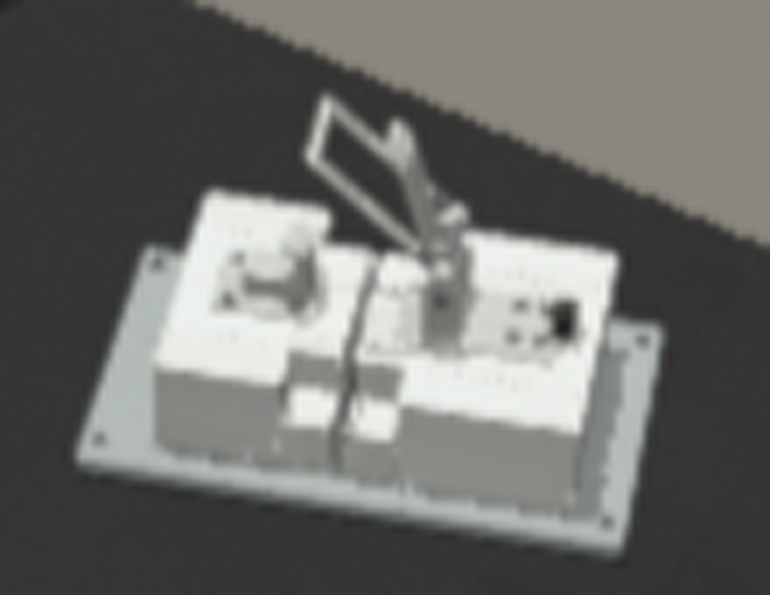

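Mould A measures about 214 x 105–124 mm, so it is the larger one. B is about 130 x 88 mm. In the crop, A's keeper is on the left (world +y) and its lever and loop are on the right. Next I fit A's pose and the move above it.

```bash
cat >> h.py <<'E'
def fit(obs,x0):
    # obs: list of (cam, mouldpoint, (u,v)); returns X,Y,yaw
    from scipy.optimize import least_squares
    def w(s,p): return R.from_euler('z',s[2]).apply(p)+[s[0],s[1],0]
    r=least_squares(lambda s:np.ravel([np.subtract(proj(c,w(s,p)),uv) for c,p,uv in obs]),x0)
    return r.x,np.round(r.fun.reshape(-1,2),1)
E
python3 - <<'E'
from h import *
c=load('scene0')
px=[(145,248),(665,325),(620,550),(78,462)]
mp=[(.108,-.062,.01),(-.108,-.062,.01),(-.108,.062,.01),(.108,.062,.01)]
obs=[(c,p,(240+(u+.5)/7-.5,170+(v+.5)/7-.5)) for p,(u,v) in zip(mp,px)]
s,r=fit(obs,[.526,-.01,np.radians(112)]); print(s[:2],np.degrees(s[2]),r)
M=R.from_euler('z',s[2])
f=lambda u,v:(240+(u+.5)/7-.5,170+(v+.5)/7-.5)
# intersect rays with the plane mould y=0
for n,p in [('handleend',(397,125)),('barL',(327,97)),('barR',(312,160)),('loopnear lever',(420,250))]:
    d=M.inv().apply(ray(c,*f(*p))); o=M.inv().apply(np.array(c['origin'])-[s[0],s[1],0])
    for y in (0,): print(n,np.round((o+d*(y-o[1])/d[1])*1000))
st=robot.observe();T=R.from_euler('xyz',st['tcp_rot'],degrees=True)
for t in [(0.0,0,.25)]:
    g=M.apply(t)+[s[0],s[1],0]; print('goal',g,'tool shift mm',T.inv().apply(g-st['position'])*1000,'yaw now',st['tcp_rot'][2])
E
```

```text
[ 0.52263454 -0.00392359] 111.68493088650263 [[-0.1  0.2]
 [-0.   0.5]
 [ 0.7 -0.3]
 [-0.6 -0.4]]
handleend [ -3.   0. 150.]
barL [ 24.   0. 159.]
barR [ 29.   0. 127.]
loopnear lever [-14.   0.  90.]
goal [ 0.52263454 -0.00392359  0.25      ] tool shift mm [-478.05283638 -388.43739427  -18.97553317] yaw now 155.71786540068737
```

>>> send_rows(increments=[[-40, -32, -2, 0, 0, 0, -1], [-40, -32, -2, 0, 0, 0, -1], [-40, -33, -2, 0, 0, 0, -1], [-40, -33, -2, 0, 0, 0, -1], [-40, -32, -2, 0, 0, 0, -1], [-40, -32, -2, 0, 0, 0, -1], [-40, -33, -2, 0, 0, 0, -1], [-40, -33, -2, 0, 0, 0, -1]])

```text
time: 1.15
position: [0.4319, 0.1768, 0.2473]
tcp_rot: [180.0, 0.0, 155.7]
force: [0.6, 0.6, -0.6]
gripper_width: 0.998
gripper_force: 0.0
```

>>> send_rows(increments=[[-40, -32, -2, 0, 0, 0, -1], [-40, -32, 0, 0, 0, 0, -1], [-40, -32, 0, 0, 0, 0, -1], [-38, -32, 0, 0, 0, 9, -1], [0, 0, 0, 0, 0, 9, -1], [0, 0, 0, 0, 0, 9, -1], [0, 0, 0, 0, 0, 9, -1], [0, 0, 0, 0, 0, 8, -1]])

```text
time: 2.15
position: [0.5228, -0.0033, 0.249]
tcp_rot: [-180.0, -0.0, 111.4]
force: [0.3, 0.8, 0.2]
gripper_width: 0.998
gripper_force: 0.0
```

Run:
```python
from h import *
snap('wrist','w1');snap('side','s1')
st=robot.observe(); print(st['time'],st['position'],st['tcp_rot'],st['q'])
a=cv2.imread('pics/w1.png'); b=cv2.imread('pics/s1.png')[150:320,180:380]
cv2.imwrite('pics/w1b.png',cv2.resize(a,(800,600),interpolation=cv2.INTER_CUBIC))
cv2.imwrite('pics/s1b.png',cv2.resize(b[40:110,60:145],None,fx=8,fy=8,interpolation=cv2.INTER_CUBIC))
```

```text
2.25 [ 0.52280112 -0.00328628  0.24907668] [-1.79987030e+02 -1.75716862e-02  1.11623987e+02] [-1.47167438e+01 -7.23031324e+00 -5.68207134e+00  9.15691025e+01
  6.46799081e-03  5.36592659e+01]
```

View pics/w1b.png

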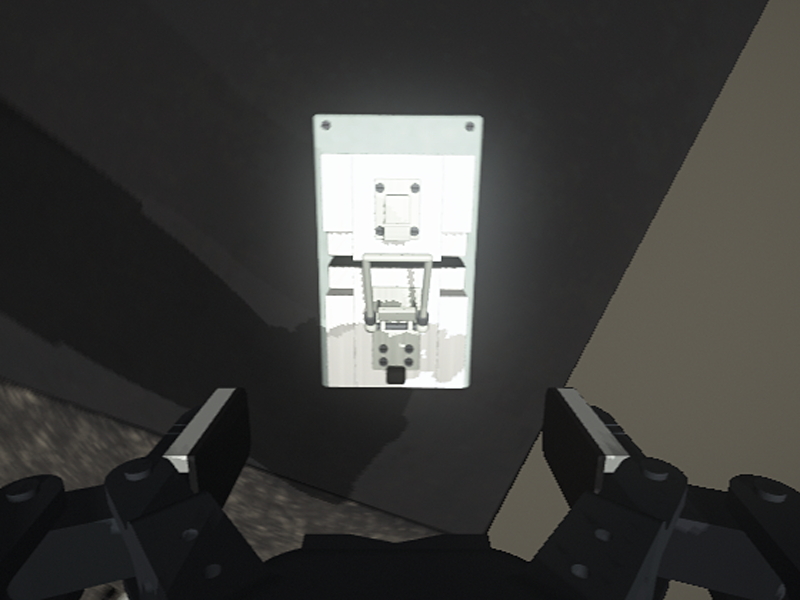

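View pics/s1b.png

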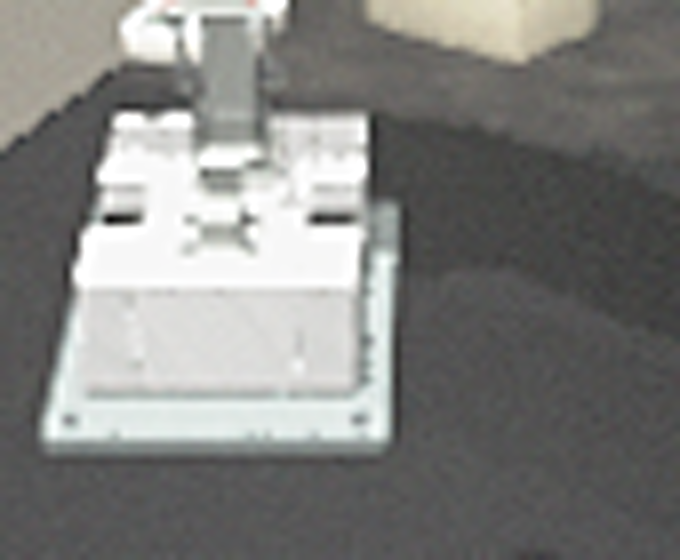

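Run:
```python
from h import *
c=load('scene0');w=load('w1')
g=lambda u,v:((u+.5)/800*560-.5,(v+.5)/600*420-.5)
f=lambda u,v:(240+(u+.5)/7-.5,170+(v+.5)/7-.5)
mp=[(.108,-.062,.01),(-.108,-.062,.01),(-.108,.062,.01),(.108,.062,.01)]
pw=[(483,116),(470,387),(322,387),(313,115)]
ow=[(w,p,g(*q)) for p,q in zip(mp,pw)]
oc=[(c,p,f(*q)) for p,q in zip(mp,[(145,248),(665,325),(620,550),(78,462)])]
for o in (ow,ow+oc):
    s,r=fit(o,[.526,-.01,1.95]); print(s[:2],np.degrees(s[2]),r.tolist())
np.save('m.npy',s)
M=R.from_euler('z',s[2]); t=np.array([s[0],s[1],0])
def L(c,uv): return M.inv().apply(np.array(c['origin'])-t), M.inv().apply(ray(c,*uv))
def tri(a,b):
    (o1,d1),(o2,d2)=a,b; k=np.linalg.lstsq(np.c_[d1,-d2],o2-o1,rcond=None)[0]
    p,q=o1+d1*k[0],o2+d2*k[1]; return np.round((p+q)*500,1),np.round(np.linalg.norm(p-q)*1000,1)
# bar ends: scene (327,97) is far(-y), (312,160) near(+y); wrist right=-y
print('bar -y',tri(L(c,f(327,97)),L(w,g(432,258))),'bar +y',tri(L(c,f(312,160)),L(w,g(362,258))))
for n,q,z in [('keeper top edges',(397,195),84.8),('',(397,223),84.8),('platebottom',(397,240),60),('pinL',(370,323),93),('pinR',(422,323),93)]:
    o,d=L(w,g(*q)); print(n,np.round((o+d*(z/1000-o[2])/d[2])*1000,1))
```

```text
[ 0.52311264 -0.00367619] 111.08621719567961 [[0.6, -0.8], [-0.1, 1.5], [0.3, 0.9], [-0.7, -0.9]]
[ 0.52308774 -0.00368646] 111.13916548224282 [[0.5, -0.9], [-0.1, 1.4], [0.4, 1.0], [-0.8, -0.8], [0.2, -0.1], [0.2, 0.7], [0.4, -0.2], [-0.7, -0.8]]
bar -y (array([ 27.1, -17.4, 143.6]), np.float64(0.0)) bar +y (array([ 26.2,  18.1, 142.2]), np.float64(1.1))
keeper top edges [55.1  0.4 84.8]
 [38.3  0.3 84.8]
platebottom [24.3  0.2 60. ]
pinL [-23.7  17.1  93. ]
pinR [-23.5 -15.8  93. ]
```

The wrist view shows the loop crossbar at (362–432, 257) and the keeper at (397, 208). In mould axes the bar is near (27, 0, 143) mm, with the loop about 43° up. I'll tilt the hand and come down over the loop.

```bash
cat >> h.py <<'E'
def mould():
    s=np.load('m.npy'); return R.from_euler('z',s[2]),np.array([s[0],s[1],0])
def pose_w(x,y,z,tau):
    M,t=mould(); return M.apply(np.array([x,y,z])/1000)+t, M*R.from_euler('y',tau,degrees=True)*R.from_euler('x',180,degrees=True)
def cur():
    st=robot.observe(); return st['position'],R.from_euler('xyz',st['tcp_rot'],degrees=True)
def inm():
    p,r=cur(); M,t=mould(); q=M.inv()*r*R.from_euler('x',-180,degrees=True); return np.round(M.inv().apply(p-t)*1000,1), np.round(q.as_rotvec(degrees=True),1)
def rows(wps,start=None):
    # wps: (x,y,z,tau,nrows,grip)
    p,r=cur() if start is None else pose_w(*start); out=[]
    for x,y,z,tau,n,g in wps:
        P,Q=pose_w(x,y,z,tau); p0,r0=p,r; dv=(r0.inv()*Q).as_rotvec()
        for k in range(1,n+1):
            p2=p0+(P-p0)*k/n; r2=r0*R.from_rotvec(dv*k/n)
            d=r.inv().apply(p2-p)*1000; e=(r.inv()*r2).as_rotvec(degrees=True)
            row=np.round(np.r_[d,e],1); out.append(list(map(float,row))+[g])
            r_=r*R.from_rotvec(row[3:],degrees=True); p=p+r.apply(row[:3]/1000); r=r_
    for o in out: print(o)
E
python3 - <<'E'
from h import *
print(inm()); rows([(20,0,190,-20,3,-1),(25.5,0,122,-20,4,-1)])
E
```

```text
(array([5.000e-01, 1.000e-01, 2.491e+02]), array([ 0. , -0. ,  0.5]))
[6.5, 0.1, 19.7, -0.0, 6.7, 0.2, -1]
[4.2, 0.1, 20.3, -0.1, 6.6, 0.1, -1]
[1.8, 0.0, 20.7, 0.0, 6.7, 0.2, -1]
[-4.5, 0.0, 16.4, 0.0, -0.0, -0.0, -1]
[-4.6, 0.0, 16.5, 0.0, -0.0, -0.0, -1]
[-4.5, 0.0, 16.4, 0.0, -0.0, -0.0, -1]
[-4.5, 0.0, 16.4, 0.0, -0.0, -0.0, -1]
```

>>> send_rows(increments=[[6.5, 0, 20, 0, 6.7, 0.2, -1], [4, 0, 20, 0, 6.6, 0.1, -1], [2, 0, 20.5, 0, 6.7, 0.2, -1], [-4.5, 0, 16.5, 0, 0, 0, -1], [-4.5, 0, 16.5, 0, 0, 0, -1], [-4.5, 0, 16.5, 0, 0, 0, -1], [-4.5, 0, 16.5, 0, 0, 0, -1], [0, 0, 0, 0, 0, 0, -1]])

```text
time: 3.25
position: [0.5128, 0.0207, 0.1211]
tcp_rot: [-179.8, -20.0, 111.2]
force: [-0.8, -0.2, 0.3]
gripper_width: 1.0
gripper_force: 0.0
```

Run:
```python
from h import *
snap('wrist','w2'); print(inm(),robot.observe()['force'],robot.observe()['q'])
a=cv2.imread('pics/w2.png')
cv2.imwrite('pics/w2b.png',cv2.resize(a[130:420,90:470],(800,610))[:600])
```

```text
(array([ 26. ,   0.5, 122. ]), array([  0.1, -20. ,   0.1])) [ 0.26113136  0.56190112 -0.49291886] [-21.32473488   5.06307006  -9.08342193  89.76781386  14.52580784
  45.64778006]
```

View pics/w2b.png

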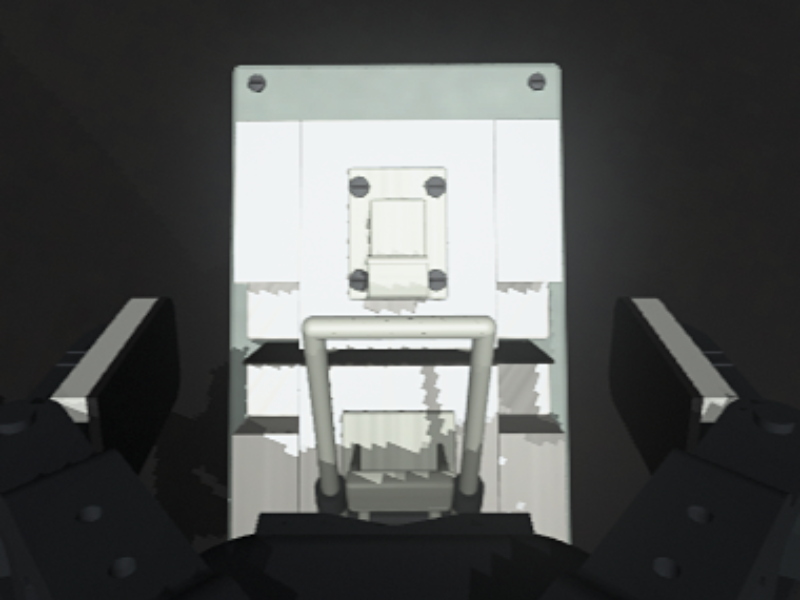

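The wrist view (crop) shows the crossbar at (303–493, 327), the lip nose edge at row 257 and the floor end at row 198. The fingers straddle the loop. I'll check the mould fit and the bar position from this view.

Run:
```python
from h import *
w=load('w2'); k=380/800
g=lambda u,v:(90+(u+.5)*k-.5,130+(v+.5)*290/610-.5)
M,t=mould()
def at(uv,z):
    o=M.inv().apply(np.array(w['origin'])-t);d=M.inv().apply(ray(w,*g(*uv))); return np.round((o+d*(z/1000-o[2])/d[2])*1000,1)
print('cam',np.round(M.inv().apply(np.array(w['origin'])-t)*1000))
for n,uv,z in [('plate+x L',(233,66),10),('plate+xR',(561,66),10),('half+x edge L',(236,120),55),('half +x R',(559,120),55),('gap',(400,352),55),('gap',(400,340),55),('nose',(398,257),83.3),('floor end',(398,198),70),('lip back',(398,290),84.8),('barL',(303,327),143),('barR',(494,327),143)]:
    print(n,at(uv,z))
for z in (135,139,143,147): print(z,at((398,327),z))
```

```text
cam [ 44.   1. 279.]
plate+x L [106.6  62.2  10. ]
plate+xR [106.8 -60.5  10. ]
half+x edge L [79.2 50.8 55. ]
half +x R [ 79.4 -49.3  55. ]
gap [ 8.4 -0.2 55. ]
gap [11.9 -0.2 55. ]
nose [37.9  0.6 83.3]
floor end [54.4  0.6 70. ]
lip back [29.3  0.6 84.8]
barL [ 27.   18.2 143. ]
barR [ 27.1 -17.  143. ]
135 [ 26.    0.7 135. ]
139 [ 26.6   0.7 139. ]
143 [ 27.1   0.7 143. ]
147 [ 27.6   0.7 147. ]
```

The keeper, floor and gap all sit about 4.3 mm to +x of my frame, so the plate is not centred on the gap. I'll shift the origin by that much. The hand is then placed right, so I close.

>>> send_rows(increments=[[0, 0, 0, 0, 0, 0, 1], [0, 0, 0, 0, 0, 0, 1], [0, 0, 0, 0, 0, 0, 1], [0, 0, 0, 0, 0, 0, 1], [0, 0, 0, 0, 0, 0, 1], [0, 0, 0, 0, 0, 0, 1]], force=30)

```text
time: 4.05
position: [0.5138, 0.0202, 0.1224]
tcp_rot: [-179.9, -20.0, 111.2]
force: [1.4, 0.8, 2.0]
gripper_width: 0.413
gripper_force: 29.8
```

Run:
```python
from h import *
s=np.load('m.npy'); s[:2]+=R.from_euler('z',s[2]).apply([.0043,.0006,0])[:2]; np.save('m.npy',s); print(s)
snap('wrist','w3'); print(inm(),robot.observe()['force'],robot.observe()['gripper_width'])
a=cv2.imread('pics/w3.png')
cv2.imwrite('pics/w3b.png',cv2.resize(a[130:420,90:470],(800,610))[:600])
```

```text
[5.20977392e-01 1.07800051e-04 1.93974437e+00]
(array([ 21.3,  -0.5, 122.4]), array([  0.1, -20. ,   0.1])) [0.42059481 3.00106661 2.08921934] 0.41463036958333266
```

View pics/w3b.png

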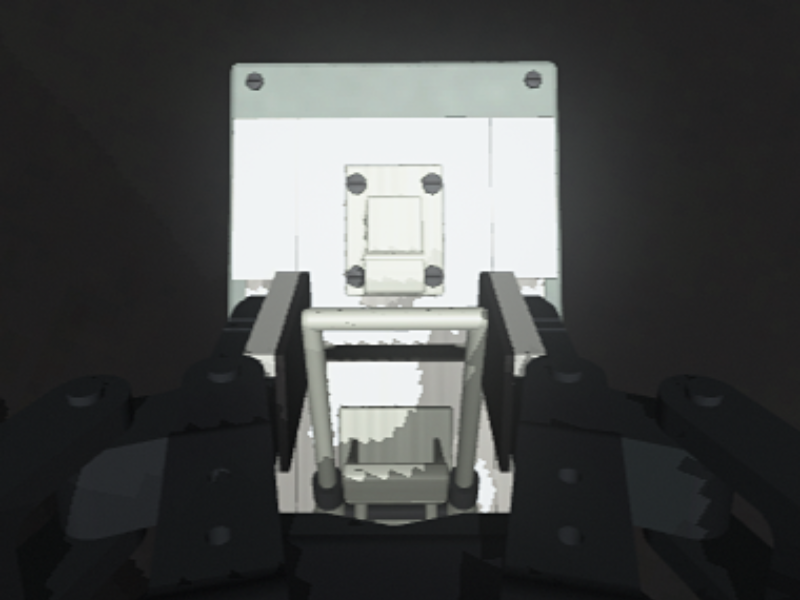

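The loop is held across its side wires, with the bar at crop row 320 and an opening of 35 mm. Next I work out the arc for the bar about the pin.

```bash
cat >> h.py <<'E'
PIN=np.array([-28.5,93.])
def rot(a): a=np.radians(a); return np.array([[np.cos(a),-np.sin(a)],[np.sin(a),np.cos(a)]])
def bar2tcp(b,phi,O,phi0,tau0):
    p=np.array(b)-rot(phi)@O; return p[0],p[1],tau0+(phi0-phi)
E
python3 - <<'E'
from h import *
w=load('w3');M,t=mould()
g=lambda u,v:(90+(u+.5)*.475-.5,130+(v+.5)*290/610-.5)
o=M.inv().apply(np.array(w['origin'])-t)*1000;d=M.inv().apply(ray(w,*g(396,319)))
B=None
for z in np.arange(150,130,-.2):
    p=o+d*(z-o[2])/d[2]
    if np.hypot(p[0]-PIN[0],z-PIN[1])<70: B=p;break
b=B[[0,2]]; phi0=np.degrees(np.arctan2(*(b-PIN)[::-1])); print('bar',B,'phi0',phi0)
for uv,z in [((396,253),83.3),((396,196),70)]: print(np.round((o+M.inv().apply(ray(w,*g(*uv)))*(z-o[2])/M.inv().apply(ray(w,*g(*uv)))[2]),1))
pm,_=inm(); O=rot(-phi0)@(b-pm[[0,2]]); print('O',O); np.save('O.npy',np.r_[O,phi0,-20])
wps=[]
for phi in np.linspace(phi0,-2,11)[1:]:
    bb=PIN+70*np.array([np.cos(np.radians(phi)),np.sin(np.radians(phi))])+[.5*(phi0-phi)/phi0,0]
    x,z,tau=bar2tcp(bb,phi,O,phi0,-20); wps.append((x,-.5,z,tau,1,1)); 
print(wps[-1],bb); rows(wps)
E
```

```text
bar [ 22.89889468  -0.22804108 140.4       ] phi0 42.682213001792576
[33.8 -0.3 83.3]
[49.8 -0.3 70. ]
O [13.3781544  12.14831055]
(np.float64(28.186812143707925), -0.5, np.float64(78.88301596258975), np.float64(24.682213001792576), 1, 1) [41.98078685 90.55703523]
[0.8, 0.0, 4.5, -0.1, -4.5, 0.1, 1]
[0.7, 0.0, 4.4, 0.0, -4.4, -0.0, 1]
[0.7, 0.0, 4.5, 0.0, -4.5, -0.0, 1]
[0.7, 0.0, 4.5, 0.0, -4.5, -0.0, 1]
[0.7, -0.0, 4.5, 0.0, -4.4, -0.0, 1]
[0.7, -0.0, 4.4, 0.0, -4.5, -0.0, 1]
[0.7, -0.0, 4.5, 0.0, -4.5, -0.0, 1]
[0.7, -0.0, 4.4, 0.0, -4.5, -0.0, 1]
[0.7, -0.0, 4.5, 0.0, -4.4, -0.0, 1]
[0.7, -0.0, 4.4, -0.0, -4.5, -0.0, 1]
```

>>> send_rows(increments=[[0.8, 0, 4.5, 0, -4.5, 0, 1], [0.7, 0, 4.4, 0, -4.4, 0, 1], [0.7, 0, 4.5, 0, -4.5, 0, 1], [0.7, 0, 4.5, 0, -4.5, 0, 1], [0.7, 0, 4.5, 0, -4.4, 0, 1], [0.7, 0, 4.4, 0, -4.5, 0, 1], [0.7, 0, 4.5, 0, -4.5, 0, 1], [0.7, 0, 4.4, 0, -4.5, 0, 1]])

```text
time: 5.1
position: [0.5107, 0.0277, 0.0877]
tcp_rot: [-180.0, 16.0, 111.2]
force: [1.6, 0.5, -1.5]
gripper_width: 0.415
gripper_force: 30.0
```

>>> send_rows(increments=[[0.7, 0, 4.5, 0, -4.4, 0, 1], [0.7, 0, 4.4, 0, -4.5, 0, 1], [0, 0, 0, 0, 0, 0, 1]])

```text
time: 5.48
position: [0.5107, 0.0274, 0.078]
tcp_rot: [-179.9, 24.7, 111.4]
force: [1.3, 2.6, -1.6]
gripper_width: 0.416
gripper_force: 30.4
```

Run:
```python
from h import *
snap('wrist','w4'); print(inm(),robot.observe()['force'],robot.observe()['q'])
a=cv2.imread('pics/w4.png')
cv2.imwrite('pics/w4b.png',cv2.resize(a[130:420,90:470],(800,610))[:600])
O=np.load('O.npy');phi=-13.2
rows([(*[(x,-.3,z) for x,z,_ in [bar2tcp((40.7,77),phi,O[:2],O[2],-20)]][0],-20+O[2]-phi,4,1)])
```

```text
(array([29. , -0.3, 78.3]), array([ 0. , 24.6,  0.2])) [ 1.57299623  3.16482762 -0.17365223] [  1.9161719  -15.04689879 -33.45759542  63.00797922 -23.17956006
  68.82001989]
[0.1, -0.0, 2.7, 0.0, -2.8, 0.0, 1]
[0.3, -0.0, 2.7, 0.0, -2.8, 0.1, 1]
[0.3, -0.0, 2.7, 0.0, -2.8, 0.0, 1]
[0.5, -0.0, 2.7, 0.0, -2.8, 0.1, 1]
```

View pics/w4b.png

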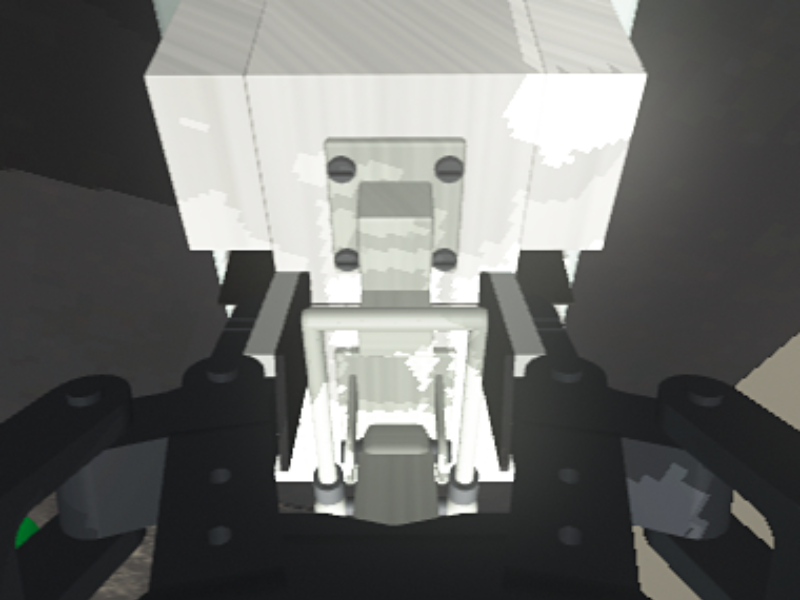

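The bar is still at crop row 319 and moves with the hand. It sits above and in front of the dark front face of the lip (rows 290–303). I'll lower it to seat height.

>>> send_rows(increments=[[0.1, 0, 2.7, 0, -2.8, 0, 1], [0.3, 0, 2.7, 0, -2.8, 0, 1], [0.3, 0, 2.7, 0, -2.8, 0, 1], [0.5, 0, 2.7, 0, -2.8, 0, 1], [0, 0, 0, 0, 0, 0, 1]])

```text
time: 6.15
position: [0.5125, 0.0229, 0.0681]
tcp_rot: [-179.9, 35.8, 111.3]
force: [1.7, 3.3, -2.3]
gripper_width: 0.413
gripper_force: 30.5
```

Run:
```python
from h import *
c=snap('wrist','w5'); snap('side','s5'); st=robot.observe(); p,rv=inm(); print(p,rv,st['force'])
O=np.load('O.npy'); phi=-20+O[2]-rv[1]; b=p[[0,2]]+rot(phi)@O[:2]; print('bar',b,phi)
M,t=mould()
for q in [(b[0],0,b[1]),(34,0,83.3),(34,0,81.8),(49,0,70),(32,0,70)]: print(q,np.round((np.array(proj(c,M.apply(np.array(q)/1000)+t))-[90,130])/.475))
for bx in (36,31.5,29.5):
    ph=-13.2+2.2*(40.7-bx)/10.7; x,z,tau=bar2tcp((bx,76.8),ph,O[:2],O[2],-20); print(bx); rows([(x,-.3,z,tau,3,1)])
a=cv2.imread('pics/w5.png')
cv2.imwrite('pics/w5b.png',cv2.resize(a[130:420,90:470],(800,610))[:600])
```

```text
[24.2 -0.2 68.4] [ 0.1 35.8  0.1] [ 2.18527196  4.09778262 -1.87619498]
bar [39.98616246 77.19508607] -13.117786998207421
(np.float64(39.98616245982949), 0, np.float64(77.19508607072484)) [396. 316.]
(34, 0, 83.3) [396. 359.]
(34, 0, 81.8) [396. 352.]
(49, 0, 70) [396. 259.]
(32, 0, 70) [396. 303.]
36
[-0.9, 0.0, 0.9, -0.0, 0.3, 0.0, 1]
[-1.0, 0.0, 1.0, -0.0, 0.3, 0.1, 1]
[-0.9, 0.1, 0.9, -0.0, 0.3, 0.0, 1]
31.5
[-2.1, 0.0, 1.9, -0.0, 0.6, 0.0, 1]
[-2.0, 0.0, 1.8, -0.0, 0.6, 0.1, 1]
[-2.1, 0.0, 1.8, -0.0, 0.6, 0.0, 1]
29.5
[-2.6, 0.0, 2.3, -0.0, 0.7, 0.0, 1]
[-2.5, 0.0, 2.2, -0.0, 0.8, 0.1, 1]
[-2.6, 0.0, 2.2, -0.0, 0.7, 0.0, 1]
```

View pics/w5b.png

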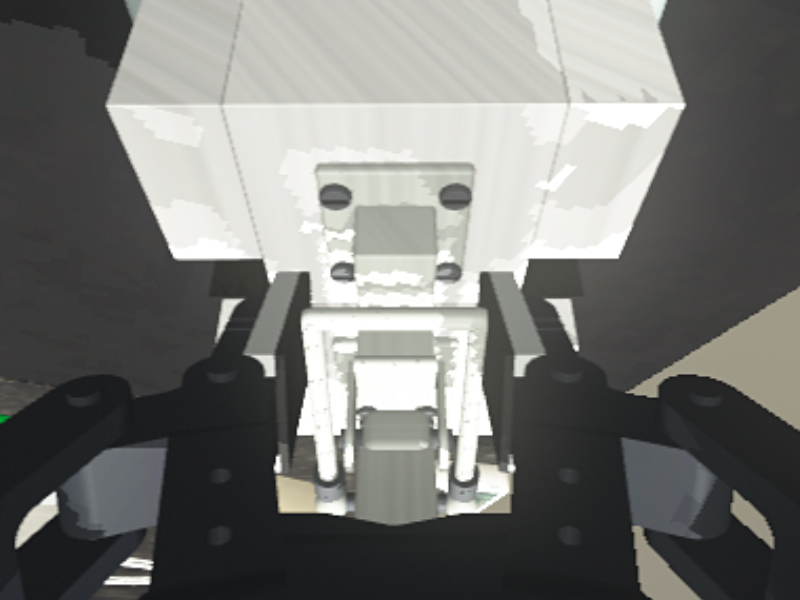

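The front face of the lip (rows 332–357) shows behind and above the bar (row 319). The bar is in front of the nose at seat height, as predicted, so I draw it in gently.

>>> send_rows(increments=[[-0.9, 0, 0.9, 0, 0.3, 0, 1], [-0.9, 0, 0.9, 0, 0.3, 0, 1], [-1, 0, 0.9, 0, 0.3, 0, 1], [-0.9, 0, 0.8, 0, 0.2, 0, 1], [-0.9, 0, 0.8, 0, 0.2, 0, 1]])

```text
time: 6.88
position: [0.5149, 0.0167, 0.068]
tcp_rot: [-179.9, 34.5, 111.3]
force: [1.8, 4.6, -1.2]
gripper_width: 0.409
gripper_force: 30.6
```

>>> send_rows(increments=[[-0.9, 0, 0.8, 0, 0.2, 0, 1], [-0.7, 0, 0.6, 0, 0.2, 0, 1], [0, 0, 0, 0, 0, 0, 1]])

```text
time: 7.25
position: [0.5157, 0.0148, 0.0677]
tcp_rot: [-179.9, 34.1, 111.3]
force: [2.3, 5.3, -2.7]
gripper_width: 0.414
gripper_force: 30.6
```

```bash
cat > b.py <<'E'
from h import *
st=robot.observe(); p,rv=inm(); M,t=mould(); print(p,rv,'force mould',M.inv().apply(st['force']))
O=np.load('O.npy'); phi=-20+O[2]-rv[1]; b=p[[0,2]]+rot(phi)@O[:2]; print('bar',b,phi,st['time'])
E
python3 b.py
```

```text
[15.6 -0.4 67.7] [ 0.  34.1  0.1] force mould [ 4.13884431 -4.07658276 -2.68834244]
bar [31.11829717 76.95953115] -11.417786998207426 7.25
```

>>> send_rows(increments=[[-0.6, 0, 0.5, 0, 0.1, 0, 1], [-0.5, 0, 0.5, 0, 0.1, 0, 1], [0, 0, 0, 0, 0, 0, 1]])

```text
time: 7.62
position: [0.516, 0.014, 0.0674]
tcp_rot: [-179.9, 33.9, 111.3]
force: [-0.9, 9.8, 0.9]
gripper_width: 0.41
gripper_force: 31.0
```

```bash
python3 b.py
```

```text
[14.8 -0.4 67.4] [ 0.  33.9  0.1] force mould [ 9.4460998  -2.66182901  0.85050933]
bar [30.28588083 76.71364371] -11.217786998207423 7.625
```

The wall contact reads 9 N, so the bar is seated. I'll release.

>>> send_rows(increments=[[0, 0, 0, 0, 0, 0, -0.5], [0, 0, 0, 0, 0, 0, -0.5], [0, 0, 0, 0, 0, 0, -0.5], [0, 0, 0, 0, 0, 0, -0.5], [0, 0, 0, 0, 0, 0, -0.5], [0, 0, 0, 0, 0, 0, -0.5]])

```text
time: 8.38
position: [0.5161, 0.0134, 0.0674]
tcp_rot: [-179.9, 34.0, 111.3]
force: [-0.3, -0.3, 0.2]
gripper_width: 0.752
gripper_force: 0.0
```

Run:
```python
from h import *
snap('wrist','w6'); print(inm(),robot.observe()['force'])
a=cv2.imread('pics/w6.png')
cv2.imwrite('pics/w6b.png',cv2.resize(a[130:420,90:470],(800,610))[:600])
```

```text
(array([14.1, -0.3, 67.4]), array([ 0.1, 34. ,  0.1])) [-0.10013632  0.43338238  0.15753909]
```

View pics/w6b.png

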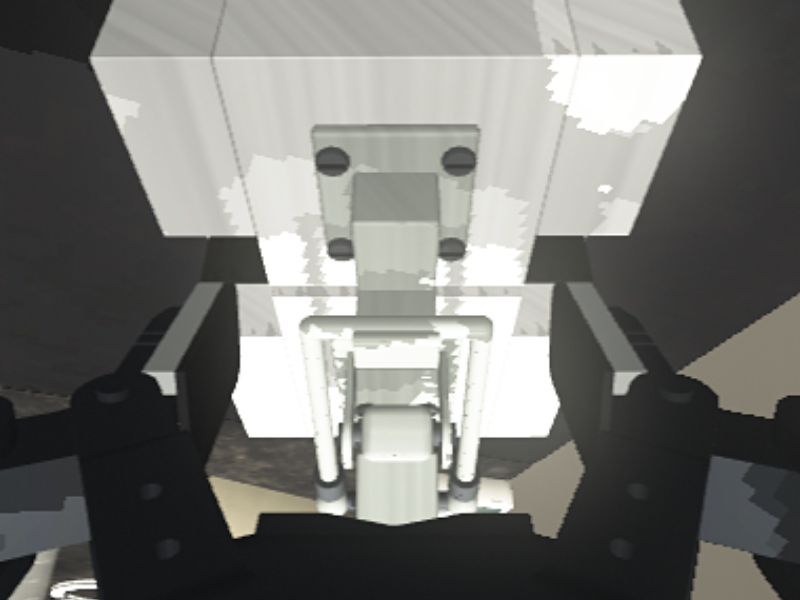

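Run:
```python
from h import *
c=load('w6'); M,t=mould()
for q in [(30,17,77),(30,17,79.6),(35,17,79),(40,17,77),(42,17,90),(34,0,83.3),(34,0,81.8),(32,0,84.8),(49,0,70)]: print(q,np.round((np.array(proj(c,M.apply(np.array(q)/1000)+t))-[90,130])/.475))
```

```text
(30, 17, 77) [307. 315.]
(30, 17, 79.6) [306. 327.]
(35, 17, 79) [304. 311.]
(40, 17, 77) [302. 287.]
(42, 17, 90) [294. 347.]
(34, 0, 83.3) [396. 334.]
(34, 0, 81.8) [396. 327.]
(32, 0, 84.8) [396. 347.]
(49, 0, 70) [396. 226.]
```

The bar at row 327 matches (30, 79.6) mm, so the loop is hooked and pressed up under the lip by itself. I'll back out, shut the fingers and plan the lever swing.

>>> send_rows(increments=[[0, 0, -5, 0, 0, 0, -0.5], [0, 0, -15, 0, 0, 0, -0.5], [0, 0, -20, 0, 0, 0, -0.5], [0, 0, -20, 0, 0, 0, -0.5], [0, 0, -20, 0, 0, 0, -0.5], [0, 0, 0, 0, 0, 0, 1], [0, 0, 0, 0, 0, 0, 1], [0, 0, 0, 0, 0, 0, 1]])

```text
time: 9.43
position: [0.4996, 0.0548, 0.133]
tcp_rot: [-179.8, 34.0, 111.3]
force: [-0.3, 0.1, -0.7]
gripper_width: 0.109
gripper_force: 0.0
```

```bash
cat >> h.py <<'E'
def lev(th,r=44):
    tau=min(np.degrees(th),60); u=np.array([-np.cos(th),np.sin(th)]); n=np.array([np.sin(th),np.cos(th)])
    p=np.array([-30,77])+r*u+(4+11*np.sin(th-np.radians(tau)))*n; return p[0],0,p[1],tau
E
python3 - <<'E'
from h import *
snap('scene','c7')
a=cv2.imread('pics/c7.png')[170:255,240:350]
cv2.imwrite('pics/c7b.png',cv2.resize(a,None,fx=7,fy=7,interpolation=cv2.INTER_CUBIC))
print(inm(),robot.observe()['gripper_width'])
rows([(20,0,132,60,4,1),(*lev(1.65),4,1)]); print(lev(1.65))
E
```

```text
(array([ 58.7,   0.2, 133. ]), array([ 0.1, 34. ,  0.1])) 0.02362587664830037
[-7.9, 0.0, 5.6, -0.0, -6.5, 0.0, 1]
[-7.2, 0.1, 6.5, -0.0, -6.5, 0.1, 1]
[-6.4, 0.0, 7.2, -0.0, -6.5, 0.0, 1]
[-5.5, 0.1, 8.0, -0.0, -6.5, 0.1, 1]
[-2.0, -0.0, 9.3, -0.0, -0.0, -0.0, 1]
[-1.9, -0.0, 9.4, -0.0, -0.0, -0.0, 1]
[-2.0, -0.0, 9.3, -0.0, -0.0, -0.0, 1]
[-1.9, -0.0, 9.4, -0.0, -0.0, -0.0, 1]
(np.float64(-16.314286629877508), 0, np.float64(120.05214143259074), 60)
```

View pics/c7b.png

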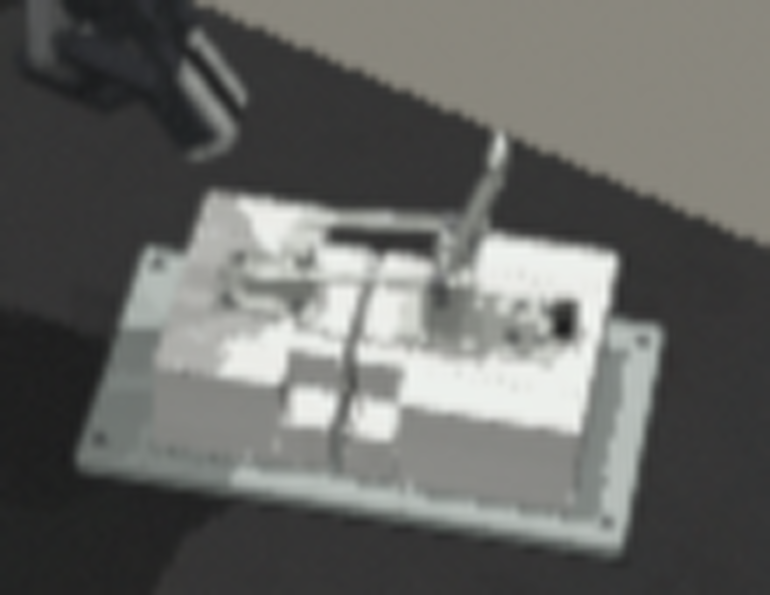

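The loop runs level to the keeper, hooked from (320,215) to (450,225), with the lever up at (500,140). Now I bring the shut fingers up to the lever.

>>> send_rows(increments=[[-8, 0, 5.6, 0, -6.5, 0, 1], [-7, 0, 6.5, 0, -6.5, 0, 1], [-6.5, 0, 7, 0, -6.5, 0, 1], [-5.5, 0, 8, 0, -6.5, 0, 1], [-2, 0, 9.3, 0, 0, 0, 1], [-2, 0, 9.3, 0, 0, 0, 1], [-2, 0, 9.3, 0, 0, 0, 1], [-2, 0, 9.3, 0, 0, 0, 1]])

```text
time: 10.48
position: [0.5277, -0.0155, 0.1217]
tcp_rot: [180.0, 60.0, 111.2]
force: [-0.6, -0.1, 0.1]
gripper_width: 0.001
gripper_force: 0.0
```

Run:
```python
from h import *
st=robot.observe();print(inm(),st['force'],st['q'])
rows([(*lev(t),1,1) for t in np.arange(1.60,0.04,-.05)])
```

```text
(array([-16.9,  -0.6, 121.7]), array([-0., 60.,  0.])) [-0.63344104 -0.06373912  0.14901678] [ 12.58125713 -11.94468734 -39.95387045  47.47088252 -58.87461545
  73.16884324]
[-0.1, -0.6, 2.2, 0.0, -0.0, 0.0, 1]
[-1.8, -0.0, 2.1, 0.0, -0.0, 0.0, 1]
[-1.6, -0.0, 2.2, 0.0, -0.0, 0.0, 1]
[-1.5, -0.0, 2.3, 0.0, -0.0, 0.0, 1]
[-1.4, -0.0, 2.3, 0.0, -0.0, 0.0, 1]
[-1.2, -0.0, 2.5, 0.0, -0.0, 0.0, 1]
[-1.1, -0.0, 2.5, 0.0, -0.0, 0.0, 1]
[-1.0, -0.0, 2.6, 0.0, -0.0, 0.0, 1]
[-0.7, -0.0, 2.7, 0.0, -0.0, 0.0, 1]
[-0.7, -0.0, 2.6, 0.0, -0.0, 0.0, 1]
[-0.4, -0.0, 2.8, 0.0, -0.0, 0.0, 1]
[-0.3, -0.1, 2.7, 0.0, -0.0, 0.0, 1]
[-0.2, 0.0, 2.2, 0.0, 2.7, 0.0, 1]
[-0.1, 0.0, 2.2, 0.0, 2.8, 0.0, 1]
[-0.2, 0.0, 2.3, 0.0, 2.9, 0.0, 1]
[-0.1, 0.0, 2.2, 0.0, 2.9, 0.0, 1]
[-0.1, 0.0, 2.2, 0.0, 2.8, 0.0, 1]
[-0.2, 0.0, 2.2, 0.0, 2.9, 0.0, 1]
[-0.1, 0.0, 2.2, 0.0, 2.9, 0.0, 1]
[-0.2, 0.0, 2.2, 0.0, 2.8, 0.0, 1]
[-0.1, 0.0, 2.2, 0.0, 2.9, 0.0, 1]
[-0.2, 0.0, 2.2, 0.0, 2.9, 0.0, 1]
[-0.1, 0.0, 2.2, 0.0, 2.8, 0.0, 1]
[-0.1, 0.0, 2.2, 0.0, 2.9, 0.0, 1]
[-0.2, 0.0, 2.2, 0.0, 2.9, 0.0, 1]
[-0.1, 0.0, 2.2, 0.0, 2.8, 0.0, 1]
[-0.2, 0.0, 2.2, 0.0, 2.9, 0.0, 1]
[-0.1, 0.0, 2.2, 0.0, 2.8, 0.0, 1]
[-0.2, 0.0, 2.2, 0.0, 2.9, 0.0, 1]
[-0.1, 0.0, 2.2, 0.0, 2.9, 0.0, 1]
[-0.2, 0.0, 2.2, 0.0, 2.8, 0.0, 1]
[-0.1, 0.0, 2.2, 0.0, 2.9, 0.0, 1]
```

>>> send_rows(increments=[[0, -0.6, 2.2, 0, 0, 0, 1], [-1.8, 0, 2.1, 0, 0, 0, 1], [-1.6, 0, 2.2, 0, 0, 0, 1], [-1.5, 0, 2.3, 0, 0, 0, 1], [-1.4, 0, 2.3, 0, 0, 0, 1], [-1.2, 0, 2.5, 0, 0, 0, 1], [-1.1, 0, 2.5, 0, 0, 0, 1], [-1, 0, 2.6, 0, 0, 0, 1]])

```text
time: 11.48
position: [0.5342, -0.0346, 0.1201]
tcp_rot: [-179.8, 60.0, 111.4]
force: [-0.7, -0.4, 0.4]
gripper_width: 0.003
gripper_force: 0.0
```

>>> send_rows(increments=[[-0.7, 0, 2.7, 0, 0, 0, 1], [-0.7, 0, 2.6, 0, 0, 0, 1], [-0.4, 0, 2.8, 0, 0, 0, 1], [-0.3, 0, 2.7, 0, 0, 0, 1], [-0.2, 0, 2.2, 0, 2.7, 0, 1]])

```text
time: 12.1
position: [0.5384, -0.0458, 0.1151]
tcp_rot: [-179.8, 57.3, 111.5]
force: [-4.4, 4.6, 2.3]
gripper_width: 0.002
gripper_force: 2.6
```

>>> send_rows(increments=[[-0.1, 0, 2.2, 0, 2.8, 0, 1], [-0.2, 0, 2.3, 0, 2.9, 0, 1], [-0.1, 0, 2.2, 0, 2.9, 0, 1], [-0.1, 0, 2.2, 0, 2.8, 0, 1]])

```text
time: 12.6
position: [0.5411, -0.0528, 0.1106]
tcp_rot: [-179.9, 45.8, 111.3]
force: [-3.7, 4.2, 2.8]
gripper_width: -0.003
gripper_force: 2.9
```

>>> send_rows(increments=[[-0.2, 0, 2.2, 0, 2.9, 0, 1], [-0.1, 0, 2.2, 0, 2.9, 0, 1], [-0.2, 0, 2.2, 0, 2.8, 0, 1], [-0.1, 0, 2.2, 0, 2.9, 0, 1]])

```text
time: 13.1
position: [0.5434, -0.0587, 0.1045]
tcp_rot: [-179.9, 34.3, 111.3]
force: [-2.2, 3.1, 2.2]
gripper_width: -0.002
gripper_force: 2.5
```

Run:
```python
from h import *
st=robot.observe();M,t=mould();print(inm(),M.inv().apply(st['force']),lev(.6))
```

```text
(array([-63. ,   0.2, 104.5]), array([ 0.1, 34.3,  0.1])) [3.74158258 0.95377153 2.17662971] (np.float64(-64.0561971624457), 0, np.float64(105.14561128902027), np.float64(34.37746770784939))
```

>>> send_rows(increments=[[-0.1, 0, 2.2, 0, 2.9, 0, 1], [-0.2, 0, 2.2, 0, 2.9, 0, 1], [-0.1, 0, 2.2, 0, 2.8, 0, 1], [-0.1, 0, 2.2, 0, 2.9, 0, 1]])

```text
time: 13.6
position: [0.5453, -0.0634, 0.0972]
tcp_rot: [-179.9, 22.8, 111.3]
force: [-2.1, 2.1, 3.2]
gripper_width: 0.001
gripper_force: 1.6
```

>>> send_rows(increments=[[-0.2, 0, 2.2, 0, 2.9, 0, 1], [-0.1, 0, 2.2, 0, 2.8, 0, 1], [-0.2, 0, 2.2, 0, 2.9, 0, 1], [-0.1, 0, 2.2, 0, 2.8, 0, 1]])

```text
time: 14.1
position: [0.5465, -0.0666, 0.0889]
tcp_rot: [-179.9, 11.4, 111.2]
force: [-0.7, 0.6, 0.3]
gripper_width: -0.0
gripper_force: 0.6
```

Run:
```python
from h import *
st=robot.observe();M,t=mould();print(inm(),M.inv().apply(st['force']),lev(.2))
rows([(*lev(t),1,1) for t in np.arange(.15,-.06,-.05)])
```

```text
(array([-71.5,   0.2,  88.9]), array([ 0.1, 11.4,  0.1])) [0.83685703 0.46695682 0.2633223 ] (np.float64(-72.3282521018344), 0, np.float64(89.66171686634766), np.float64(11.459155902616466))
[-1.2, 0.2, 1.7, -0.1, 2.8, 0.1, 1]
[-0.1, 0.0, 2.2, 0.0, 2.9, -0.0, 1]
[-0.1, 0.0, 2.2, 0.0, 2.8, -0.0, 1]
[-0.2, 0.0, 2.2, 0.0, 2.9, -0.0, 1]
[-0.1, 0.0, 2.2, 0.0, 2.9, 0.0, 1]
```

>>> send_rows(increments=[[-0.2, 0, 2, 0, 2.8, 0, 1], [-0.1, 0, 2.2, 0, 2.9, 0, 1], [-0.1, 0, 2, 0, 2.8, 0, 1], [0, 0, 0, 0, 0, 0, 1]])

```text
time: 14.6
position: [0.547, -0.0685, 0.0825]
tcp_rot: [-179.9, 3.0, 111.2]
force: [-0.9, -0.3, 0.1]
gripper_width: 0.005
gripper_force: 0.0
```

Run:
```python
from h import *
st=robot.observe();M,t=mould();print(inm(),M.inv().apply(st['force']),lev(0.))
```

```text
(array([-73.3,   0.5,  82.5]), array([0.1, 3. , 0. ])) [0.02421396 0.90934945 0.14519627] (np.float64(-74.0), 0, np.float64(81.0), np.float64(0.0))
```

No force is left on the fingers, so the lever has gone past them and snapped. I'll lift off and look.

>>> send_rows(increments=[[0, 0, -10, 0, 0, 0, 1], [0, 0, -25, 0, 0, 0, 1], [0, 0, -40, 0, 0, 0, 1], [0, 0, -40, 0, 0, 0, 1], [0, 0, -40, 0, 0, 0, 1], [0, 0, 0, 0, 0, 0, 1], [0, 0, 0, 0, 0, 0, 1]])

```text
time: 15.48
position: [0.5441, -0.0596, 0.2377]
tcp_rot: [-179.9, 3.0, 111.3]
force: [-1.0, -0.2, 0.3]
gripper_width: 0.003
gripper_force: 0.0
```

Run:
```python
from h import *
snap('scene','c9');snap('wrist','w9')
a=cv2.imread('pics/c9.png')[170:255,240:350]; b=cv2.imread('pics/w9.png')
A=cv2.resize(a,(400,309),interpolation=cv2.INTER_CUBIC); B=cv2.resize(b,(400,300))
cv2.imwrite('pics/f.png',np.hstack([A[:300],B]))
```

```text
(no output)
```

View pics/f.png

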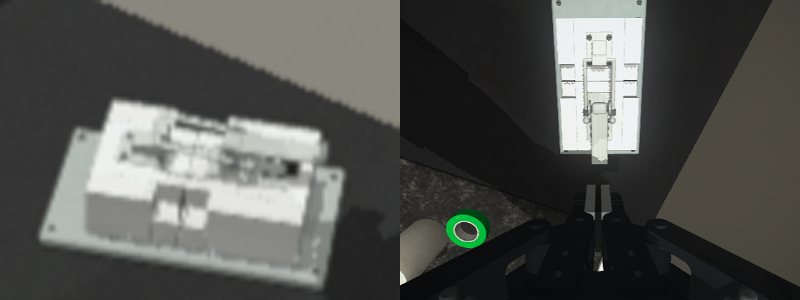

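The lever lies flat along -x (wrist 600,130), the loop is on the keeper and the gap is closed. The fingers are clear, so I hand in.

```bash
python3 -c "
from workcell import robot
print(robot.hand_in())"
```

```text
the job is handed in; nothing more can be done
None
```

The latch on the larger mould is closed: the loop is hooked under the keeper lip, the lever has snapped flat and the gap looks shut in the last pictures. I handed the job in at about 16 s of the 58 s; no verdict came back.

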